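# Open a strut-assisted case and put the filter plate away

### The job

Put the black filter plate (the one with two round openings) away in the grey storage case: lift the case's closed lid by its barrel grip past the point where the struts take over, let go so that the lid stands open by itself, then pick up the plate and lay it gently, flat on the bed inside the case. Leave the lid standing open, and do not disturb the larger plate with one long slot that lies near.

Things in the scene. Friction and masses are not known exactly. Their poses are not given: they have to be found in the camera images.
- case_floor (a point): Centre of the flat foam bed inside the storage case, 24 mm above the table. The case is a grey box fixed to the table, outside 120 mm deep (x) by 116 mm wide (y; 134 over the struts), base 50 mm high, 76 mm with the lid. Inside 110 mm (x) by 106 mm (y); walls 26 mm above the bed. Axes: x points from the handle side (towards the robot) to the hinge side, z up.
- case_hinge (a point): Middle of the lid's hinge line, on the base's top rim, 50 mm above the table, 60 mm in +x of the case from its middle. Same axes as the case; the hinge line runs along y.
- lid_handle (a point): Centre of the lid's barrel grip: a black bar 18 mm across, 50 mm long, parallel to the hinge line, flat-ended, on two legs between its ends. Axis 34 mm off the lid's free edge; closed, 66 mm above the table, 154 mm out from the hinge line and 16 mm above it. Pinched across its flat ends (jaws closing along the hinge line) it turns between the fingers. Axes turn with the lid.
- case_lid (a joint): Lid angle in rad: 0 closed (start), 1.75 fully open at its stop, leaning slightly back. A shell 26 mm thick, about 0.45 kg, pushed by a strut at each side. Let go below the balance point (somewhere from 0.6 to 0.85) it falls shut; past it the struts swing it to the stop and hold it. Lifting takes about 2 N at the grip.
- plate_center (a point): Centre of the filter plate, half-way up its 6 mm thick body (3 mm above its underside): a black plate with rounded ends, 92 mm long (its y), 44 mm wide (its x), 60 g, with two round openings (one open ring, one dark green glass) in a low rim up to 10 mm high, lying loose on the table at the right. Grasp it across the 44 mm width, fingertips close to the table.
- frame_plate: Bystander: a black rectangular plate with one long slot, 104 mm long (its y), 56 mm wide (its x), 8 to 12 mm thick, lying farther from the robot than the filter plate; origin at the centre of its underside.
- eyepieces (a point): Obstacle: middle of the front of the microscope's two eyepieces, on the left. They are 140 mm wide (along the world's y), reach from 0.29 to 0.5 m above the table and run on away from the robot; the microscope stands under and behind them. Pass on the robot's side of them.
- joystick_top (a point): Obstacle: top of a joystick, 40 mm across, 101 mm above the table, on a low panel (up to 42 mm high) that lies between the robot and the case; the lid's barrel grip overhangs the panel's far edge.

How it is judged:
By the outcome, as a careful person would: the job done as asked, in the order asked, and still so for the second after the job is handed in, with the robot touching nothing.
It also fails if it takes over 64 s, if anything falls off the work surface, if the arm or the gripper's body presses on something with over 40 N, if the wrist force passes 120 N, or if a joint passes its speed limit or range.

### The arm

A 6-joint arm with a two-finger parallel gripper is mounted at the origin on a cart in front of the work surface, level with it; the furniture and walls round the work are solid. World frame = base frame: x ahead of the robot, y to its left, z up, the work surface at z = 0. Lengths are in m, angles in rad, forces in N, time in s.
With the tool pointing down it reaches from about 0.35 to 0.975 m from the base axis. Payload 4.9 kg.
Tool frame: the origin (TCP) lies on the front face of the gripper's body, between the roots of the fingers; the fingertips stand ctrl.finger_overhang ahead of it and the grasp point (between the pads) lies 54 mm ahead of it (ctrl.finger_overhang is the distance from the TCP to the fingertips, in m); z points along the fingers, y is the line along which they close (so a half turn about z gives the same grasp; the last joint's range is limited). The gripper opens to 85 mm and grips with 20 to 120 N. Pads are 22 mm wide; open, the fingers measure 114 mm over their backs; the gripper's body (76 mm by 85 mm) begins 54 mm behind the grasp point. The pads swing forward as they close: fully open they stand 13 mm farther back than shut.
Start: joints at [1.142, 0.053, 1.613, -0, 1.476, -0.119], TCP at [0.191, 0.595, 0.304] pointing down, gripper open.
Joint ranges: [-3.01, 3.01], [-1.01, 2.22], [0.06, 2.58], [-1.02, 4.17], [0.09, 2.62], [-3.14, 3.14]. Speed limits (rad/s): [2.57, 2.57, 3.14, 3.14, 3.14, 3.14].

### API

Orientations are given as a rotation vector (axis times angle).
In Python, from station import ctrl, vision gives the robot as it stands. The module is installed in compiled form; this text tells all that it offers.
- The arm moves only by the tool drive_tool, never from a script. Its argument "rows" is a list of rows, each a list of 2 entries, a list of its own where there are three numbers: the shift along the tool's x, y, z in m, then the turn about the tool's z in rad. A call has 1 to 10 rows; each row shifts and turns the commanded pose from where the row before left it, along the tool's axes as they then stand; what a row does not reach is not made up. A row lasts 1/10 s, in which the tool goes at most 50 mm and 8.59 degrees, less where a joint would pass 70% of its speed; a pose out of reach is approached as far as the arm can. A call with a gripper value outside its range is refused whole. "jaw" is the closure, from 0 (fully open) to 1 (shut), set as the call begins (left out, the last holds). The fingers move at their own pace and stop on an object; "grip_force" is the grip in N (left out, the last holds). Time passes only in rows, so rows that do not move let the fingers close. It gives the time, the measured TCP pose, the force, the opening and the grip force at its end, in the units of the state.
- ctrl.get_obs(): the state, without advancing time (a new reading comes with each control period).
- vision.get_image(name): name is "side" or "top" or "wrist"; returns a dict with "image" (400x640x3 uint8, blue, green, red), "vertical_fov" (degrees; the focal length in pixels is half the picture's height over the tangent of half this angle, whatever the lens; pixels are square), "cx", "cy" (the principal point, pixels), "R" (3x3) and "t" (3): a world point X has camera coordinates R X + t. Camera axes: x right, y down, z forward; pixel columns grow to the right and rows downward; lengths in m; the calibration is good to about 2 mm. A picture is of the moment at which its call begins. There is no depth.
- ctrl.finish_job(): hands the job in; it is judged then, once.
The state is a dict: "t": time; "q": joint angles; "dq": joint speeds; "effort": joint torques, N m; "tool_pos": TCP position; "tool_rot": TCP orientation; "contact_force": force on the tool from outside, world axes, zero at the start; "wrist_torque": the same for the moment, N m; "opening": finger opening in m; "grip_force": force on a finger pad.
Only numpy, scipy, OpenCV 4.12 (cv2) and the standard library are available. Lean on these libraries where they do the work, as an engineer would, in place of code of your own. Each camera call takes 0.05 s, during which the arm holds its last target. There are 200 camera calls.

## Working session

There is one attempt and no reset: what is moved stays moved. The work goes in short steps, Python scripts to look and compute and a tool call to move; the robot and the scene stay as the last step left them, time stands still between calls to the robot, and variables do not carry over. Pictures are saved under pics/ and viewed, at most 10 in all, crops included, and the job is handed in when it is done.

Besides the shell and the picture viewer there is one more tool, called as name([rows], argument=value, ...), one row to a line, values as JSON. drive_tool: Moves the arm, as the interface text tells. Its arguments: {"type":"object","properties":{"rows":{"type":"array","items":{"type":"array"}},"jaw":{"type":"number"},"grip_force":{"type":"number"}},"required":["rows"]}

```bash
mkdir -p pics; cat > h.py <<'E'
import numpy as np, cv2
from station import ctrl, vision
from scipy.spatial.transform import Rotation as Ro
def shot(n,f=None):
    d=vision.get_image(n)
    if f: cv2.imwrite('pics/'+f,d['image'])
    return d
def ray(d,u,v):
    R=np.array(d['R']);t=np.array(d['t']);f=200/np.tan(np.radians(d['vertical_fov'])/2)
    return -R.T@t, R.T@np.array([(u-d['cx'])/f,(v-d['cy'])/f,1])
def onz(d,u,v,z):
    c,r=ray(d,u,v); return (c+r*(z-c[2])/r[2]).round(4)
def proj(d,X):
    f=200/np.tan(np.radians(d['vertical_fov'])/2)
    p=np.array(d['R'])@X+np.array(d['t']); return (p[:2]/p[2]*f+[d['cx'],d['cy']]).round(1)
E
python3 - <<'E'
from h import *
import pickle
D={n:shot(n,n+'0.png') for n in('top','side','wrist')}
pickle.dump(D,open('D.pkl','wb'))
for n in D: print(n,D[n]['vertical_fov'],ray(D[n],D[n]['cx'],D[n]['cy']))
o=ctrl.get_obs();print(o,ctrl.finger_overhang,Ro.from_rotvec(o['tool_rot']).as_matrix().round(3))
E
```

```text
top 53.68228752168298 (array([ 0.37995555, -0.08966278,  1.43865212]), array([ 0.16486399, -0.00694734, -0.98629184]))
side 55.29026860205752 (array([0.68384571, 0.60724054, 1.31530097]), array([-0.09928815, -0.55833465, -0.82365301]))
wrist 59.424305580316954 (array([0.11701497, 0.61857095, 0.37350051]), array([ 0.28590606, -0.09480328, -0.95355653]))
{'t': 0.15, 'q': array([ 1.14199597e+00,  5.32213868e-02,  1.61398135e+00,  6.22841111e-06,
        1.47599581e+00, -1.19001846e-01]), 'dq': array([-0.00014258, -0.00273788, -0.00080846, -0.00014261,  0.00150977,
       -0.00154465]), 'effort': array([ 3.94825429e-04, -3.94231904e+01, -3.70725632e+01, -1.24625421e-04,
        4.53449000e-03, -1.17637595e-05]), 'tool_pos': array([0.19038612, 0.59490786, 0.30293367]), 'tool_rot': array([-4.84619526e-01, -3.10354247e+00,  2.42552093e-03]), 'contact_force': array([-0.55173883, -0.14080172,  0.20270889]), 'wrist_torque': array([-0.04245818,  0.00858406, -0.01043379]), 'grip_force': 0.0, 'opening': 0.08582841235772004} 0.0726 [[-0.952  0.305 -0.001]
 [ 0.305  0.952 -0.001]
 [ 0.    -0.002 -1.   ]]
```

View pics/top0.png

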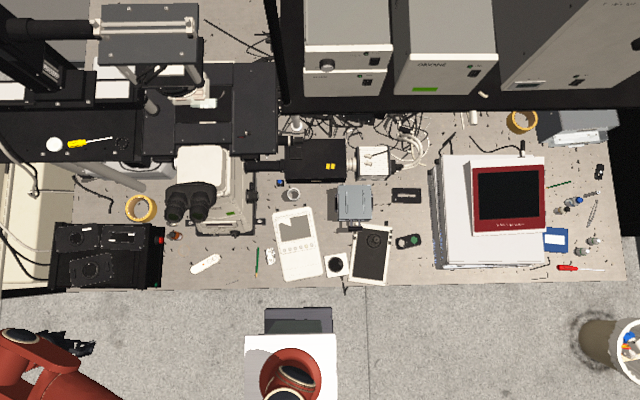

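View pics/side0.png

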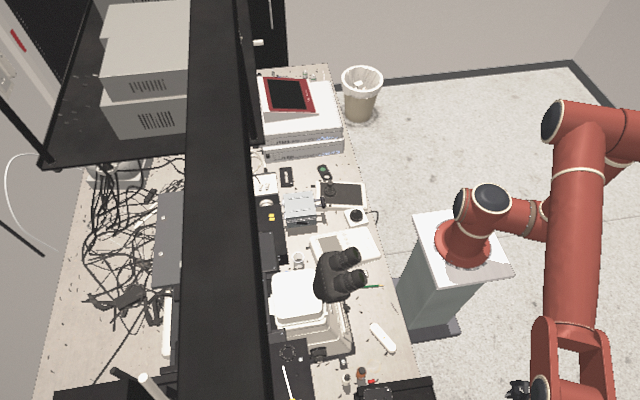

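The top view shows the case near (354,202), filter plate near (408,241), slotted plate near (406,195) and joystick near (374,240). I'll enlarge this area.

```bash
python3 - <<'E'
from h import *
import pickle
D=pickle.load(open('D.pkl','rb'))
a=cv2.resize(D['top']['image'][170:290,320:440],None,fx=5,fy=5,interpolation=cv2.INTER_CUBIC)
cv2.imwrite('pics/tc.png',a)
b=cv2.resize(D['side']['image'][155:240,250:380],None,fx=6,fy=6,interpolation=cv2.INTER_CUBIC)
cv2.imwrite('pics/sc.png',b)
d=D['top']
for n,u,v,z in [('plate',408,241,.005),('frame',406,195,.01),('joy',374,240,.1),('casetop',354,202,.076)]: print(n,onz(d,u,v,z))
E
```

```text
plate [ 0.4633 -0.4303  0.005 ]
frame [ 0.6315 -0.4317  0.01  ]
joy [ 0.4635 -0.293   0.1   ]
casetop [ 0.5987 -0.2327  0.076 ]
```

View pics/tc.png

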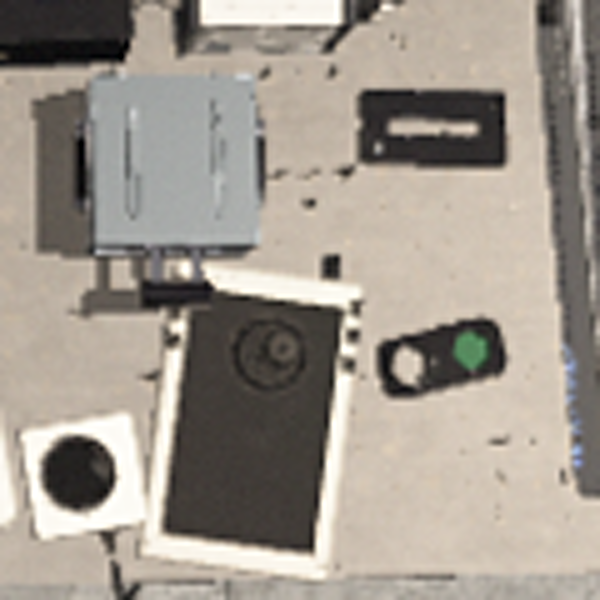

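View pics/sc.png

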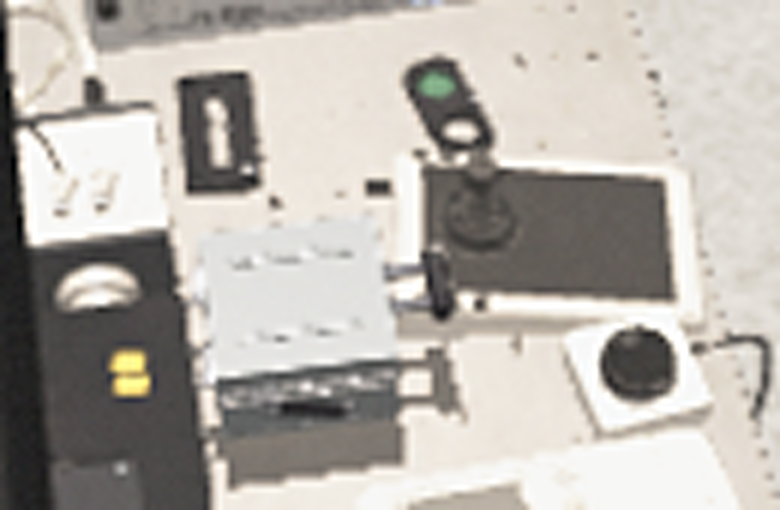

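The crops show the handle at top (355.4,228.2) / side (323,202.5), the joystick cap at top (377,240), the plate at crop (441,357), lying tilted, and the lid corners. Now computing positions.

```bash
python3 - <<'E'
from h import *
import pickle
D=pickle.load(open('D.pkl','rb'))
d,s=D['top'],D['side']
def tri(a,b):
    c1,r1=ray(d,*a);c2,r2=ray(s,*b)
    k=np.linalg.lstsq(np.c_[r1,-r2],c2-c1,rcond=None)[0]
    p,q=c1+k[0]*r1,c2+k[1]*r2; return ((p+q)/2).round(4),np.linalg.norm(p-q).round(4)
T=lambda x,y:(320+x/5-.4,170+y/5-.4)
S=lambda x,y:(250+x/6-.4,155+y/6-.4)
print('handle',tri(T(177,291),S(438,285)),onz(d,*T(177,291),.07),onz(d,*T(143,292),.07),onz(d,*T(211,291),.07))
print('joy',tri(T(285,350),S(480,170)))
for n,p in dict(bl=(95,75),br=(252,76),fl=(92,248),fr=(258,248)).items(): print(n,onz(d,*T(*p),.076))
for n in('top',):
    im=d['image']; m=(im.max(2)<75).astype(np.uint8)
    for name,(x0,y0,x1,y1),z in [('plate',(393,228,425,252),.006),('frame',(388,184,424,206),.009)]:
        k=np.zeros_like(m);k[y0:y1,x0:x1]=m[y0:y1,x0:x1]
        c=max(cv2.findContours(k,0,2)[0],key=cv2.contourArea)
        P=np.array([onz(d,*p[0],z)[:2] for p in c],np.float32)*1000
        print(name,cv2.minAreaRect(P))
w=D['wrist']
E
```

```text
handle (array([ 0.5086, -0.2333,  0.0703]), np.float64(0.0005)) [ 0.5089 -0.2334  0.07  ] [ 0.5087 -0.2098  0.07  ] [ 0.5084 -0.2571  0.07  ]
joy (array([ 0.4663, -0.3031,  0.0953]), np.float64(0.0029))
bl [ 0.6618 -0.1807  0.076 ]
br [ 0.6589 -0.2912  0.076 ]
fl [ 0.5394 -0.1749  0.076 ]
fr [ 0.5371 -0.2901  0.076 ]
plate ((463.5857849121094, -429.5083923339844), (40.8037109375, 89.21504974365234), 12.673401832580566)
frame ((631.7463989257812, -432.15093994140625), (104.80786895751953, 52.400699615478516), 88.83486938476562)
```

```bash
python3 - <<'E'
from h import *
import pickle
D=pickle.load(open('D.pkl','rb'))
d=D['top']
for u,v in [(175,222),(205,222),(175,215)]: print(onz(d,u,v,.40),onz(d,u,v,.30),onz(d,u,v,.5))
print(onz(D['side'],368,278,.4),onz(D['side'],352,255,.5),onz(D['side'],362,295,.3))
E
```

```text
[0.5028 0.2754 0.4   ] [0.5146 0.3105 0.3   ] [0.4909 0.2402 0.5   ]
[0.5012 0.1963 0.4   ] [0.5128 0.2239 0.3   ] [0.4895 0.1688 0.5   ]
[0.5214 0.2761 0.4   ] [0.535  0.3113 0.3   ] [0.5078 0.2408 0.5   ]
[0.4818 0.2409 0.4   ] [0.5271 0.2181 0.5   ] [0.4884 0.2471 0.3   ]
```

drive_tool([
  [[0, 0, 0], -0.1],
  [[0, 0, 0], -0.1],
  [[0, 0, 0], -0.11],
  [[0, 0, 0], 0],
], jaw=0.15, grip_force=40)

```text
t: 0.55
tool_pos: [0.1905, 0.5951, 0.3034]
tool_rot: [-0.0, -3.141, 0.001]
contact_force: [1.0, -0.2, -0.8]
opening: 0.0724
grip_force: 0.0
```

The eyepieces' front is at x≈0.48–0.50, y≈0.17–0.31, so I pass at x≈0.34.

drive_tool([
  [[-0.015, -0.04, 0], 0],
  [[-0.015, -0.04, 0], 0],
  [[-0.015, -0.04, 0], 0],
  [[-0.015, -0.04, 0], 0],
  [[-0.015, -0.04, 0], 0],
  [[-0.015, -0.04, 0], 0],
  [[-0.015, -0.04, 0], 0],
  [[-0.015, -0.04, 0], 0],
  [[-0.015, -0.04, 0], 0],
  [[-0.015, -0.04, 0], 0],
])

```text
t: 1.55
tool_pos: [0.3407, 0.1937, 0.3039]
tool_rot: [0.003, 3.141, 0.0]
contact_force: [1.4, -0.2, -0.2]
opening: 0.0724
grip_force: 0.0
```

drive_tool([
  [[-0.014, -0.04, 0], 0],
  [[-0.014, -0.04, 0], 0],
  [[-0.014, -0.04, 0], 0],
  [[-0.014, -0.04, 0], 0],
  [[-0.014, -0.04, 0], 0],
  [[-0.014, -0.04, 0.0], 0],
  [[-0.014, -0.04, 0.02], 0],
  [[-0.014, -0.04, 0.02], 0],
  [[-0.014, -0.04, 0.02], 0],
  [[-0.014, -0.04, 0.02], 0],
])

```text
t: 2.55
tool_pos: [0.4809, -0.2065, 0.2231]
tool_rot: [0.005, 3.141, -0.0]
contact_force: [0.5, -0.3, 0.3]
opening: 0.0724
grip_force: 0.0
```

drive_tool([
  [[-0.01, -0.028, 0], 0],
  [[0, 0, 0], 0],
  [[0, 0, 0], 0],
])

```text
t: 2.85
tool_pos: [0.4906, -0.233, 0.2236]
tool_rot: [-0.004, -3.141, -0.001]
contact_force: [0.7, 0.2, 0.6]
opening: 0.0725
grip_force: 0.0
```

```bash
python3 - <<'E'
from h import *
import pickle
d=shot('wrist','w1.png');pickle.dump(d,open('w1.pkl','wb'));o=ctrl.get_obs()
print(o['tool_pos'],o['q'],ctrl.finger_overhang,proj(d,np.array([.509,-.2335,.075])))
E
```

```text
[ 0.4905524  -0.23231587  0.22386873] [-5.79528624e-01 -8.03630039e-02  1.88121490e+00  2.85241895e-04
  1.34122597e+00 -2.14932253e+00] 0.0726 [312.7 229.3]
```

View pics/w1.png

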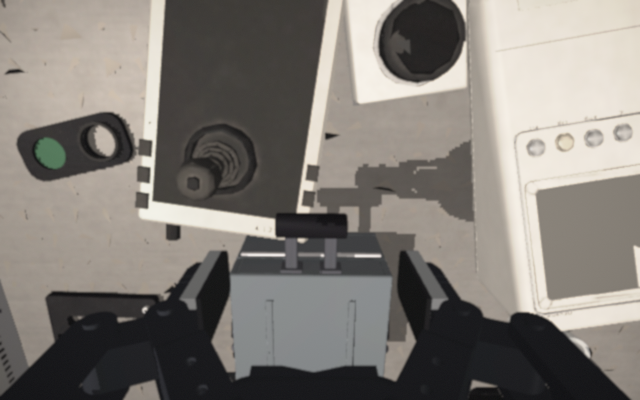

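The wrist view shows the handle bar from (276,225) to (347,226), the joystick cap at (197,182), the filter plate at (75,146) and the lid edge at row ~245.

```bash
python3 - <<'E'
from h import *
import pickle
d=pickle.load(open('w1.pkl','rb'))
print(onz(d,276,225,.068),onz(d,347,226,.068),'front face row',onz(d,311,214,.068),onz(d,311,238,.064),'joy',onz(d,197,182,.101))
print('plate ring/green',onz(d,103,139,.008),onz(d,49,154,.008),'lid edge corners',onz(d,232,281,.076),onz(d,391,276,.076))
E
```

```text
[ 0.5087 -0.2592  0.068 ] [ 0.5097 -0.2096  0.068 ] front face row [ 0.5006 -0.2347  0.068 ] [ 0.5206 -0.2348  0.064 ] joy [ 0.4681 -0.2996  0.101 ]
plate ring/green [ 0.4574 -0.4049  0.008 ] [ 0.4697 -0.4519  0.008 ] lid edge corners [ 0.5482 -0.291   0.076 ] [ 0.5446 -0.1784  0.076 ]
```

drive_tool([
  [[-0.0195, -0.0015, 0.01], 0],
  [[0, 0, 0.02], 0],
  [[0, 0, 0.02], 0],
  [[0, 0, 0.02], 0],
  [[0, 0, 0.015], 0],
  [[0, 0, 0.01], 0],
  [[0, 0, 0.006], 0],
  [[0, 0, 0], 0],
  [[0, 0, 0], 0],
], jaw=0.24)

```text
t: 3.8
tool_pos: [0.5106, -0.2344, 0.1237]
tool_rot: [-0.0, 3.141, -0.001]
contact_force: [0.7, -0.4, 1.0]
opening: 0.0649
grip_force: 0.0
```

drive_tool([
  [[0, 0, 0], 0],
  [[0, 0, 0], 0],
  [[0, 0, 0], 0],
  [[0, 0, 0], 0],
  [[0, 0, 0], 0],
], jaw=0.6, grip_force=40)

```text
t: 4.3
tool_pos: [0.5108, -0.2346, 0.1243]
tool_rot: [0.0, 3.14, -0.001]
contact_force: [-1.4, 0.9, 5.5]
opening: 0.0492
grip_force: 42.1
```

drive_tool([
  [[-0.001, 0, -0.0077], 0],
  [[-0.0014, 0, -0.0076], 0],
  [[-0.0018, 0, -0.0075], 0],
  [[-0.0021, 0, -0.0075], 0],
  [[-0.0025, 0, -0.0073], 0],
  [[-0.0028, 0, -0.0072], 0],
  [[0, 0, 0], 0],
])

```text
t: 5.0
tool_pos: [0.5224, -0.2347, 0.1684]
tool_rot: [0.0, 3.14, -0.002]
contact_force: [3.8, -2.5, -5.3]
opening: 0.0485
grip_force: 42.5
```

drive_tool([
  [[-0.0034, 0, -0.0069], 0],
  [[-0.0034, 0, -0.0069], 0],
  [[-0.004, 0, -0.0066], 0],
  [[-0.0041, 0, -0.0066], 0],
  [[-0.0047, 0, -0.0062], 0],
  [[-0.0047, 0, -0.0061], 0],
  [[-0.0053, 0, -0.0057], 0],
  [[-0.0053, 0, -0.0056], 0],
  [[-0.0058, 0, -0.0051], 0],
  [[-0.0058, 0, -0.005], 0],
])

```text
t: 6.0
tool_pos: [0.5675, -0.2352, 0.2272]
tool_rot: [-0.0, -3.139, 0.003]
contact_force: [1.3, -6.4, -4.8]
opening: 0.049
grip_force: 42.2
```

drive_tool([
  [[-0.0063, 0, -0.0045], 0],
  [[-0.0063, 0, -0.0045], 0],
  [[-0.0067, 0, -0.0038], 0],
  [[-0.0067, 0, -0.0038], 0],
  [[-0.0071, 0, -0.0032], 0],
  [[-0.007, 0, -0.0031], 0],
  [[-0.0074, 0, -0.0024], 0],
  [[-0.0073, 0, -0.0024], 0],
  [[0, 0, 0], 0],
])

```text
t: 6.9
tool_pos: [0.6227, -0.2358, 0.2554]
tool_rot: [-0.001, -3.139, 0.005]
contact_force: [-0.2, -6.4, -2.1]
opening: 0.0488
grip_force: 44.2
```

drive_tool([
  [[-0.0075, 0, -0.0017], 0],
  [[-0.0076, 0, -0.0017], 0],
  [[-0.0076, 0, -0.0009], 0],
  [[-0.0077, 0, -0.0009], 0],
  [[0, 0, 0], 0],
  [[0, 0, 0], 0],
])

```text
t: 7.5
tool_pos: [0.6529, -0.2362, 0.2609]
tool_rot: [-0.001, -3.14, 0.006]
contact_force: [-0.3, -7.4, -0.8]
opening: 0.0489
grip_force: 42.8
```

drive_tool([
  [[0, 0, 0], 0],
  [[0, 0, 0], 0],
  [[0, 0, 0], 0],
  [[0, 0, 0], 0],
  [[0, 0, 0], 0],
  [[0, 0, 0], 0],
  [[0, 0, 0], 0],
  [[0, 0, -0.01], 0],
  [[0, 0, -0.02], 0],
  [[0, 0, -0.03], 0],
], jaw=0.2)

```text
t: 8.5
tool_pos: [0.6528, -0.2338, 0.3202]
tool_rot: [0.0, -3.138, -0.003]
contact_force: [1.1, -1.0, -0.8]
opening: 0.0681
grip_force: 0.0
```

drive_tool([
  [[0.02, 0, -0.02], 0],
  [[0.04, 0, 0], 0],
  [[0.045, 0, 0], 0],
  [[0.04, -0.04, 0], 0],
  [[0.03, -0.04, 0], 0],
  [[0, -0.04, 0], 0],
  [[0, 0, 0], 0],
  [[0, 0, 0], 0],
])

```text
t: 9.3
tool_pos: [0.483, -0.3501, 0.342]
tool_rot: [0.002, 3.141, 0.0]
contact_force: [0.4, 0.5, -0.7]
opening: 0.0682
grip_force: 0.0
```

```bash
python3 - <<'E'
from h import *
import pickle
d=shot('wrist');pickle.dump(d,open('w2.pkl','wb'));t=shot('top')
o=ctrl.get_obs();print(o['tool_pos'],o['q'])
a=cv2.resize(t['image'][170:290,320:440],None,fx=3.33,fy=3.33)
cv2.imwrite('pics/c2.png',np.hstack([d['image'],a])[:, :1040][::1, ::1] if 0 else cv2.resize(np.hstack([d['image'],cv2.resize(a,(400,400))]),(800,308)))
E
```

```text
[ 0.48352343 -0.348883    0.34178382] [-7.49929319e-01 -3.49933718e-02  1.63826898e+00  3.51506427e-04
  1.53805775e+00 -2.32175820e+00]
```

View pics/c2.png

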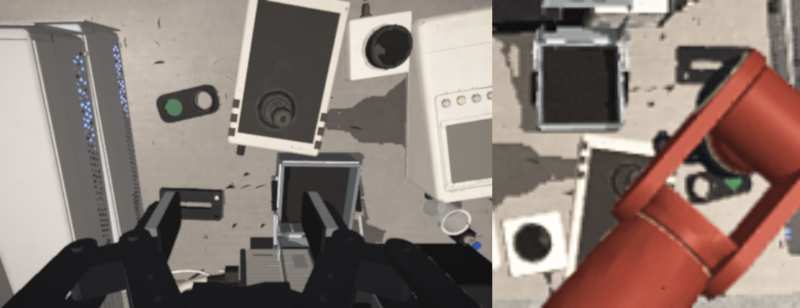

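The lid stands open, the foam bed shows, and the slotted plate lies untouched at (190,203). The filter plate is at about (243,134) in full wrist pixels. I'll measure it by mask.

```bash
python3 - <<'E'
from h import *
import pickle
d=pickle.load(open('w2.pkl','rb')); im=d['image']
m=(im[...,2]<80).astype(np.uint8)
k=np.zeros_like(m);k[100:170,195:292]=m[100:170,195:292]
c=max(cv2.findContours(k,0,2)[0],key=cv2.contourArea)
P=np.array([onz(d,*p[0],.005)[:2] for p in c],np.float32)*1000
print('plate',cv2.minAreaRect(P),cv2.boundingRect(c))
g=((im[...,1]>im[...,2]*1.5)&(k>0)).astype(np.uint8);M=cv2.moments(g);print('green',onz(d,M['m10']/M['m00'],M['m01']/M['m00'],.008))
print('stack base',onz(d,139*1.3,130*1.3,0.02),onz(d,139*1.3,130*1.3,0.0),'rim corners',[onz(d,u*1.3,v*1.3,.05) for u,v in[(281,156),(361,157)]])
E
```

```text
plate ((464.7679443359375, -430.9521179199219), (42.183834075927734, 91.84066009521484), 12.864293098449707) (204, 111, 80, 48)Traceback (most recent call last):
  File "<stdin>", line 9, in <module>
ZeroDivisionError: float division by zero
```

drive_tool([
  [[0.01, -0.041, 0], 0],
  [[0.009, -0.0406, 0], 0],
  [[0, 0, 0.02], 0.149],
  [[0, 0, 0.03], 0.149],
  [[0, 0, 0.03], 0.149],
  [[0, 0, 0.03], 0.149],
  [[0, 0, 0.02], 0.149],
  [[0, 0, 0.02], 0.149],
  [[0, 0, 0.02], 0.149],
  [[0, 0, 0.02], 0.149],
])

```text
t: 10.4
tool_pos: [0.4652, -0.4298, 0.1508]
tool_rot: [1.768, 2.597, 0.0]
contact_force: [0.5, -0.6, 0.8]
opening: 0.0683
grip_force: 0.0
```

drive_tool([
  [[0, 0, 0.01], 0.149],
  [[0, 0, 0.01], 0.006],
  [[0, 0, 0.015], 0],
  [[0, 0, 0], 0],
  [[0, 0, 0], 0],
])

```text
t: 10.9
tool_pos: [0.4643, -0.4308, 0.116]
tool_rot: [-1.957, -2.457, -0.0]
contact_force: [-0.5, -0.3, 0.2]
opening: 0.0685
grip_force: 0.0
```

```bash
python3 - <<'E'
from h import *
o=ctrl.get_obs();A=Ro.from_rotvec(o['tool_rot']).as_matrix()
print(o['tool_pos'],A.round(3),o['q'],np.degrees(np.arctan2(A[1,1],A[0,1])))
print(A.T@(np.array([.4645,-.4305,.075])-o['tool_pos']))
E
```

```text
[ 0.46430833 -0.43084824  0.11604043] [[-0.224  0.975 -0.   ]
 [ 0.975  0.224  0.   ]
 [ 0.001 -0.    -1.   ]] [-8.65448886e-01  2.51652937e-01  1.72368212e+00 -1.07777251e-06
  1.16687532e+00 -1.09114751e+00] 12.931607624822764
[0.00027405 0.00027648 0.04104051]
```

drive_tool([
  [[0, 0, 0.015], 0],
  [[0, 0, 0.012], 0],
  [[0, 0, 0.008], 0],
  [[0, 0, 0.004], 0],
  [[0, 0, 0.0015], 0],
  [[0, 0, 0], 0],
  [[0, 0, 0], 0],
])

```text
t: 11.6
tool_pos: [0.4644, -0.4315, 0.0763]
tool_rot: [1.959, 2.455, -0.0]
contact_force: [-0.2, 0.1, 0.2]
opening: 0.0682
grip_force: 0.0
```

drive_tool([
  [[0, 0, 0], 0],
  [[0, 0, 0], 0],
  [[0, 0, 0], 0],
  [[0, 0, 0], 0],
  [[0, 0, 0], 0],
  [[0, 0, 0], 0],
], jaw=0.7, grip_force=25)

```text
t: 12.2
tool_pos: [0.465, -0.4326, 0.0785]
tool_rot: [1.957, 2.453, -0.002]
contact_force: [-2.2, 0.7, 7.9]
opening: 0.0253
grip_force: 4.0
```

drive_tool([
  [[0, 0, 0], 0],
  [[0, 0, 0], 0],
  [[0, 0, 0], 0],
  [[0, 0, -0.02], 0],
  [[0, 0, -0.03], 0],
  [[0, 0, -0.03], 0],
  [[0, 0, -0.02], 0],
  [[0, 0, 0], 0],
  [[0, 0, 0], 0],
], jaw=0.25)

```text
t: 13.1
tool_pos: [0.464, -0.431, 0.1752]
tool_rot: [-1.959, -2.455, -0.0]
contact_force: [0.2, 0.6, -1.1]
opening: 0.0639
grip_force: 0.0
```

```bash
python3 - <<'E'
from h import *
import pickle
d=shot('wrist','w3.png');pickle.dump(d,open('w3.pkl','wb'))
o=ctrl.get_obs();A=Ro.from_rotvec(o['tool_rot']).as_matrix();print(o['tool_pos'],o['opening'],proj(d,np.array([.4645,-.4305,.005])))
E
```

```text
[ 0.46359905 -0.43049526  0.17399425] 0.06383597751822939 [314.4 193. ]
```

View pics/w3.png

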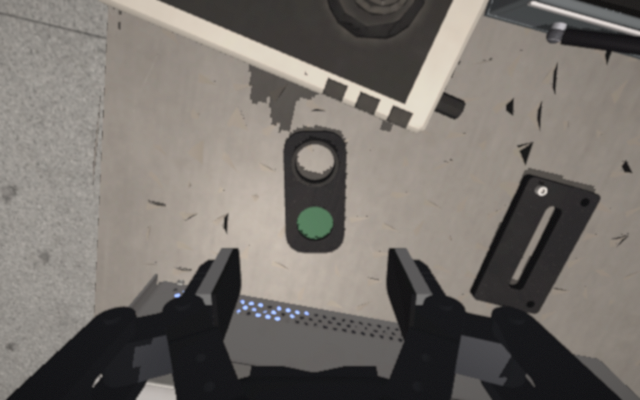

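The plate is still undisturbed at (315,190), aligned with the fingers. The tips stood too high and slid over it, so I retry lower, with the jaws nearly closed to width first and feeling for the table.

drive_tool([
  [[0, 0, 0.02], 0],
  [[0, 0, 0.03], 0],
  [[0, 0, 0.025], 0],
  [[0, 0, 0.015], 0],
  [[0, 0, 0.009], 0],
  [[0, 0, 0.003], 0],
  [[0, 0, 0], 0],
  [[0, 0, 0], 0],
], jaw=0.36)

```text
t: 13.95
tool_pos: [0.4648, -0.4318, 0.0752]
tool_rot: [1.958, 2.454, -0.001]
contact_force: [-0.4, 0.1, 0.1]
opening: 0.0546
grip_force: 0.0
```

drive_tool([
  [[0, 0, 0.001], 0],
  [[0, 0, 0.001], 0],
  [[0, 0, 0], 0],
])

```text
t: 14.25
tool_pos: [0.4643, -0.4313, 0.0722]
tool_rot: [1.959, 2.455, -0.0]
contact_force: [1.1, 0.2, -0.4]
opening: 0.0548
grip_force: 0.0
```

drive_tool([
  [[0, 0, 0.001], 0],
  [[0, 0, 0.001], 0],
  [[0, 0, 0], 0],
])

```text
t: 14.55
tool_pos: [0.4641, -0.431, 0.0696]
tool_rot: [-1.959, -2.456, -0.0]
contact_force: [-0.4, 0.3, -0.9]
opening: 0.0548
grip_force: 0.0
```

drive_tool([
  [[0, 0, 0.001], 0],
  [[0, 0, 0.001], 0],
  [[0, 0, 0], 0],
])

```text
t: 14.85
tool_pos: [0.4643, -0.4313, 0.0687]
tool_rot: [-1.959, -2.456, -0.0]
contact_force: [-1.5, 1.3, 5.7]
opening: 0.0546
grip_force: 2.7
```

Table felt at TCP z≈0.0687; I raise 2.5 mm and close.

drive_tool([
  [[0, 0, -0.0025], 0],
  [[0, 0, 0], 0],
])

```text
t: 15.05
tool_pos: [0.4644, -0.4314, 0.0706]
tool_rot: [1.959, 2.455, -0.0]
contact_force: [0.4, 0.4, -0.3]
opening: 0.0546
grip_force: 0.0
```

drive_tool([
  [[0, 0, 0], 0],
  [[0, 0, 0], 0],
  [[0, 0, 0], 0],
  [[0, 0, 0], 0],
], jaw=0.6, grip_force=25)

```text
t: 15.45
tool_pos: [0.4645, -0.4315, 0.0708]
tool_rot: [1.959, 2.455, -0.0]
contact_force: [0.4, -0.7, 4.3]
opening: 0.043
grip_force: 28.9
```

drive_tool([
  [[0, 0, -0.005], 0],
  [[0, 0, -0.01], 0],
  [[0, 0, -0.02], 0],
  [[0, 0, -0.03], 0],
  [[0, 0, -0.03], 0.075],
  [[0, 0, -0.03], 0.075],
  [[0, 0, -0.025], 0.075],
  [[0, 0, 0], 0],
  [[0, 0, 0], 0],
])

```text
t: 16.35
tool_pos: [0.4641, -0.4311, 0.2206]
tool_rot: [2.221, 2.221, -0.0]
contact_force: [-0.3, -0.3, -1.2]
opening: 0.043
grip_force: 26.5
```

```bash
python3 - <<'E'
from h import *
import pickle
d=pickle.load(open('w2.pkl','rb'))
for u,v in [(281,156),(361,157)]: print('rim outer',onz(d,u*1.3,v*1.3,.05))
o=ctrl.get_obs();A=Ro.from_rotvec(o['tool_rot']).as_matrix();print(o['tool_pos'],A.round(3),o['opening'],A.T@(np.array([.604,-.2345,.22])-o['tool_pos']))
w=shot('wrist');t=shot('top')
cv2.imwrite('pics/c4.png',cv2.resize(np.hstack([w['image'],cv2.resize(t['image'][170:290,320:440],(400,400))]),(800,308)))
E
```

```text
rim outer [ 0.5329 -0.2937  0.05  ]
rim outer [ 0.5347 -0.1796  0.05  ]
[ 0.46413793 -0.43108873  0.22061605] [[-0.     1.     0.   ]
 [ 1.     0.    -0.001]
 [-0.001  0.    -1.   ]] 0.043019402107087046 [0.19656022 0.1399023  0.00057645]
```

View pics/c4.png

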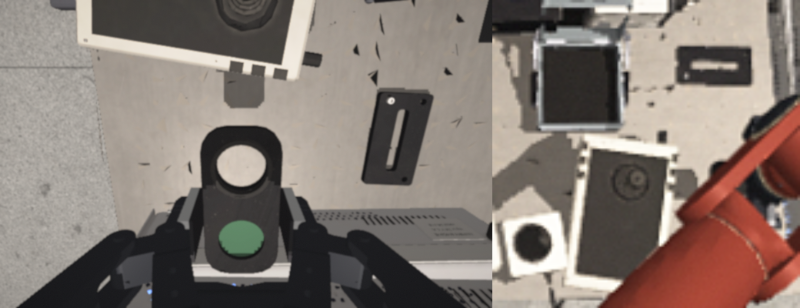

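The plate is held level between the fingers, square to the gripper, ring end forward. Next I check the case bed by mask and move over it.

drive_tool([
  [[0.02, 0.014, 0], 0],
  [[0.03, 0.021, 0], 0],
  [[0.03, 0.021, 0], 0],
  [[0.03, 0.021, 0], 0],
  [[0.03, 0.021, 0], 0],
  [[0.03, 0.021, 0], 0],
  [[0.0265, 0.02, 0], 0],
  [[0, 0, 0], 0],
  [[0, 0, 0], 0],
])

```text
t: 17.35
tool_pos: [0.6028, -0.2339, 0.2181]
tool_rot: [-2.218, -2.22, 0.002]
contact_force: [-0.3, -0.2, -0.3]
opening: 0.0434
grip_force: 26.4
```

```bash
python3 - <<'E'
from h import *
import pickle
t=cv2.imread('pics/c4.png')
d=pickle.load(open('D.pkl','rb'))['top']
# bed bounds in the crop part of c4 (scale .769*3.333 px per source px, origin col 492)
s=120/308
f=lambda X,Y:(320+(X-492.3)*s-.4,170+Y*s-.4)
g=t[:,493:].max(2)
r=g[85,:]; c=g[:,580-493]
X=np.where(np.diff((r<75).astype(int)))[0]+493; Y=np.where(np.diff((c<75).astype(int)))[0]
print(X,Y)
a=[x for x in X if 530<x<635];b=[y for y in Y if 30<y<140]
print('left',[onz(d,*f(a[0],85),z)[1] for z in(.024,.05)],'right',[onz(d,*f(a[-1],85),z)[1] for z in(.024,.05)])
print('back',[onz(d,*f(580,b[0]),z)[0] for z in(.024,.05)],'front',[onz(d,*f(580,b[-1]),z)[0] for z in(.024,.05)])
w=shot('wrist');o=ctrl.get_obs();print(o['tool_pos'],o['opening'],o['grip_force'])
cv2.imwrite('pics/w5.png',w['image'])
pickle.dump(w,open('w5.pkl','wb'))
for x in(.549,.659):
  for y in(-.2875,-.1815): print(proj(w,np.array([x,y,.024])),proj(w,np.array([x,y,.05])))
E
```

```text
[529 536 543 616 623 627] [  7  26  46 122 248 271]
left [np.float64(-0.175), np.float64(-0.1734)] right [np.float64(-0.3036), np.float64(-0.2997)]
back [np.float64(0.6606), np.float64(0.6554)] front [np.float64(0.5518), np.float64(0.5487)]
[ 0.60262181 -0.23468959  0.21852096] 0.04308016327868189 26.44827514886856
[249.7 246.1] [243.7 261.3]
[241.8 116.5] [234.2 120.2]
[381.8 246.2] [388.  261.5]
[390.1 116.5] [398.  120.2]
```

View pics/w5.png

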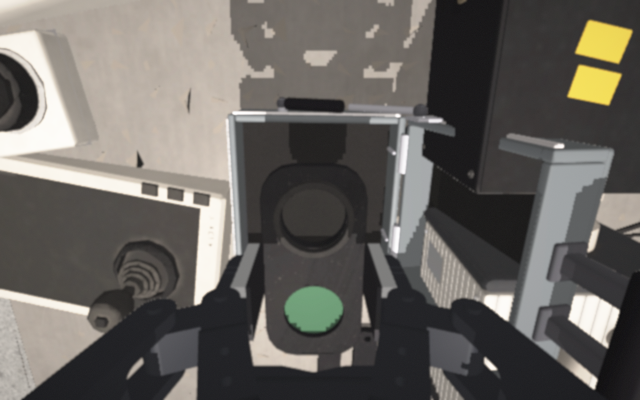

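The view shows the plate centred over the open bed (inner rim from col 240 to 390, plate from 262 to 370), so I lower it.

drive_tool([
  [[0, 0.001, 0.02], 0],
  [[0, 0, 0.025], 0],
  [[0, 0, 0.025], 0],
  [[0, 0, 0.02], 0],
  [[0, 0, 0.015], 0],
  [[0, 0, 0.008], 0],
  [[0, 0, 0.005], 0],
  [[0, 0, 0], 0],
  [[0, 0, 0], 0],
])

```text
t: 18.3
tool_pos: [0.6049, -0.2352, 0.1034]
tool_rot: [2.221, 2.219, 0.001]
contact_force: [0.5, -0.2, -0.8]
opening: 0.043
grip_force: 26.4
```

drive_tool([
  [[0, 0, 0.001], 0],
  [[0, 0, 0.001], 0],
  [[0, 0, 0.001], 0],
  [[0, 0, 0], 0],
  [[0, 0, 0], 0],
])

```text
t: 18.8
tool_pos: [0.6044, -0.2347, 0.0993]
tool_rot: [-2.222, -2.22, 0.0]
contact_force: [0.1, 0.3, -0.4]
opening: 0.0431
grip_force: 26.4
```

drive_tool([
  [[0, 0, 0.001], 0],
  [[0, 0, 0.001], 0],
  [[0, 0, 0.001], 0],
  [[0, 0, 0], 0],
  [[0, 0, 0], 0],
])

```text
t: 19.3
tool_pos: [0.6043, -0.2348, 0.0962]
tool_rot: [-2.222, -2.22, 0.0]
contact_force: [0.4, -0.0, -1.8]
opening: 0.0432
grip_force: 26.4
```

drive_tool([
  [[0, 0, 0.001], 0],
  [[0, 0, 0], 0],
  [[0, 0, 0], 0],
])

```text
t: 19.6
tool_pos: [0.6044, -0.2348, 0.0953]
tool_rot: [-2.222, -2.22, 0.0]
contact_force: [-0.3, -0.1, -1.4]
opening: 0.0429
grip_force: 26.4
```

drive_tool([
  [[0, 0, 0.001], 0],
  [[0, 0, 0], 0],
  [[0, 0, 0], 0],
])

```text
t: 19.9
tool_pos: [0.6046, -0.2349, 0.0948]
tool_rot: [2.222, 2.22, 0.0]
contact_force: [-1.6, 0.0, 2.1]
opening: 0.0432
grip_force: 28.4
```

Light contact with the bed; release and go straight up.

drive_tool([
  [[0, 0, 0], 0],
  [[0, 0, 0], 0],
  [[0, 0, 0], 0],
  [[0, 0, 0], 0],
  [[0, 0, -0.005], 0],
  [[0, 0, -0.015], 0],
  [[0, 0, -0.03], 0],
  [[0, 0, -0.04], 0],
  [[0, 0, -0.04], 0],
  [[0, 0, -0.03], 0],
], jaw=0.36)

```text
t: 20.9
tool_pos: [0.6051, -0.2352, 0.2593]
tool_rot: [2.219, 2.217, 0.002]
contact_force: [0.9, -0.5, 0.6]
opening: 0.0549
grip_force: 0.0
```

drive_tool([
  [[0, -0.03, -0.02], 0],
  [[0, -0.04, 0], 0],
  [[-0.02, -0.04, 0], 0],
  [[-0.02, -0.03, 0], 0],
  [[0, 0, 0], 0],
  [[0, 0, 0], 0],
])

```text
t: 21.5
tool_pos: [0.4642, -0.275, 0.2758]
tool_rot: [2.222, 2.217, 0.001]
contact_force: [0.3, 0.9, -0.3]
opening: 0.0547
grip_force: 0.0
```

```bash
python3 - <<'E'
from h import *
w=shot('wrist');t=shot('top');o=ctrl.get_obs();print(o['tool_pos'],o['contact_force'],o['opening'])
cv2.imwrite('pics/c6.png',cv2.resize(np.hstack([w['image'],cv2.resize(t['image'][170:290,320:440],(400,400))]),(800,308)))
E
```

```text
[ 0.46500614 -0.27448342  0.27524154] [ 0.30104984 -0.05221245  0.60265988] 0.05466087362862291
```

View pics/c6.png

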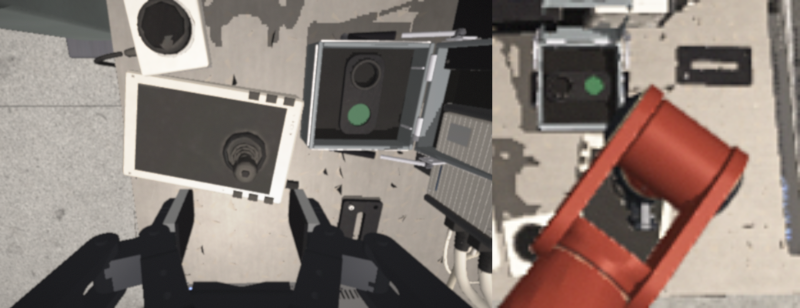

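The filter plate lies flat on the bed, around (360,95), with the lid open and the slotted plate unmoved. The gripper is clear, so I hand the job in.

```bash
python3 -c "
from station import ctrl
print(ctrl.finish_job())"
```

```text
the job is handed in; nothing more can be done
None
```

The job is handed in after about 21.6 s of robot time: the last pictures show the lid standing open by itself, the filter plate lying flat on the bed in the case after a second grasp (the first slid over it without moving it), the slotted plate where it was, and the gripper clear.

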